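# Unhook the juicer's strainer basket and seat it on the drive pegs

### The job

Take the steel strainer basket off its drying hook: lift it past the upturned tip, draw it out, and carry it upright to the white citrus juicer without setting it down or dropping it on the way. Seat it fully home in the juicer's well, upright, with its blades down between the drive pegs (turn the basket to find where it drops in, without ramming it), and let go. Leave the lime, the lemon and the glass where they are.

Things in the scene. Friction and masses are not known exactly. Their poses are not given: they have to be found in the camera images.
- basket: Loose steel strainer basket, about 0.25 kg, 180 mm tall, hanging by its bail on the hook, its axes parallel to the stand's. Origin: centre of its underside, z up. Skirt: outer diameter 62 mm, z 0 to 22. Bowl above flares to 92 mm at the rim, z 58. Five black radial blades inside the skirt, level with its lower edge, 10.5 mm wide, 15 deep, 72 degrees apart, the first along +x.
- basket_grip (a point): Centre of the basket's orange upright grip tab (22 mm along x, 12 mm thick along y, basket z 134 to 180 mm): pinch it from above across y. It stands on the crown of a 7 mm wire bail that lies in the basket's y-z plane, the crown's underside at basket z 128 mm. This point is at basket z 157 mm, axes as the basket's.
- hook_stand: Fixed steel stand with one deep upturned hook of 8 mm bar. Origin: on the surface under the hook's trough, where the bail hangs. Upper side of the trough at z 169 mm. The bar comes from a post at +x (78 mm off, top at z 189 mm). Base disc 156 mm diameter, 10 mm thick. Draw the basket out along the stand's -x.
- hook_tip (a point): Top end of the hook's upright tip, 28 mm from the stand's origin at -x, z 209 mm, 40 mm above the trough. The hanging basket must rise over 40 mm to pass the tip; after about 60 mm its rim strikes the hook's bar from below.
- juicer: Fixed white citrus juicer base, 120 mm diameter, 71 mm tall, small spout at its -x side. Origin: centre of its underside, z up. On top a round open well, inner diameter 66 mm, chamfered to about 75 mm at the mouth (z 69 to 71 mm); flat floor at z 45 mm. The basket's skirt fits it with 1 to 2 mm to spare all round.
- well (a point): Centre of the well's floor, juicer z 45 mm. Five orange pegs stand on it, 8.5 mm diameter, 12 tall, 72 degrees apart, 19 mm from the centre. Their turn differs each time and is not reported: look or feel. They do not turn by hand. Blades on the pegs: basket underside 12 mm above the floor. Blades between them (within 0.1 rad): it drops to the floor.
- lime: Green lime, about 50 mm, loose bystander. Origin: its underside at the start.
- lemon: Yellow lemon, about 83 x 58 mm, loose bystander. Origin: its underside at the start.
- tumbler: Clear tumbler standing upside down, 68 mm diameter, 102 mm tall, loose bystander. Origin: centre of its underside.

How it is judged:
On the way:
1. the basket is off the hook and drawn clear of the stand (horizontal distance between basket and hook_stand above 0.09 m and contact force between basket and hook_stand below 0.1 N and height (world z) of basket above 0.06 m), for 0.1 s.
At the end, for the whole second after the job is handed in: The basket stands at rest in the juicer's well, its underside within 3 mm of the well floor's height (45 mm above the juicer's origin), centred within 4 mm, upright within 0.05 rad (z of basket in the frame of juicer between 0.042 and 0.048 m and horizontal distance between basket and juicer below 0.004 m and angle between basket's own z axis and vertical below 0.05 rad and linear speed of basket below 0.02 m/s and angular speed of basket below 0.1 rad/s); the robot touches nothing.
It fails at once if the basket is dropped or set down beside the juicer (underside below 25 mm) (height (world z) of basket below 0.025 m).
It fails at once if the basket is tipped more than 0.7 rad (angle between basket's own z axis and vertical above 0.7 rad).
It fails at once if the basket is rammed into the juicer with more than 60 N (contact force between basket and juicer above 60 N).
It fails at once if the lime, lemon or glass is moved more than 30 mm (distance of any of lime, lemon, tumbler from where it was at the start of the episode above 0.03 m).
It also fails if it takes over 61 s, if anything falls off the work surface, if the arm or the gripper's body presses on something with over 40 N, if the wrist force passes 120 N, or if a joint passes its speed limit or range.

### The arm

A 6-joint arm with a two-finger parallel gripper is mounted at the origin on a cart in front of the work surface, level with it; the furniture and walls round the work are solid. World frame = base frame: x ahead of the robot, y to its left, z up, the work surface at z = 0. Lengths are in m, angles in rad, forces in N, time in s.
With the tool pointing down it reaches from about 0.375 to 0.975 m from the base axis. Payload 3.8 kg.
Tool frame: the origin (TCP) lies at the very end of the fingers, on their centre line; the grasp point (between the pads) lies 19 mm behind it (robot.hold_point_z is the distance from the TCP to the grasp point, in m); z points along the fingers, y is the line along which they close (so a half turn about z gives the same grasp; the last joint's range is limited). The gripper opens to 88 mm and grips with 3 to 60 N. Pads are 18 mm wide; open, the fingers measure 123 mm over their backs; the gripper's body (75 mm by 187 mm) begins 45 mm behind the grasp point.
Start: joints at [1.155, 0.264, 1.604, -0, 1.274, -0.037], TCP at [0.25, 0.627, 0.239] pointing down, gripper open.
Joint ranges: [-2.63, 2.63], [-0.94, 2.18], [0.31, 2.57], [-1.31, 4.45], [0, 2.66], [-2.55, 2.55]. Speed limits (rad/s): [2.57, 2.57, 3.14, 3.14, 3.14, 3.14].

### API

Orientations are given as a 3x3 rotation matrix whose columns are the frame's x, y, z axes.
In Python, from bench import robot, imaging gives the robot as it stands.
- The arm moves only by the tool step_arm, never from a script. Its argument "rows" is a list of rows, each an object of numbers: "x", "y", "z": the shift along the tool's x, y, z normalised to -1 to 1, where 1 is 0.25 m; "rx", "ry", "rz": the turn, a rotation vector about the tool's x, y, z normalised to -1 to 1, where 1 is 360 degrees. A call has 1 to 12 rows; each row shifts and turns the commanded pose from where the row before left it, along the tool's axes as they then stand; what a row does not reach is not made up. A row lasts 1/10 s, in which the tool goes at most 50 mm and 8.59 degrees, less where a joint would pass 70% of its speed; a pose out of reach is approached as far as the arm can. A call with a number of a shift or a turn outside -1 to 1 is refused whole. A call with a gripper value outside its range is refused whole. "claw" is the opening, from 0 (shut) to 1 (fully open), set as the call begins (left out, the last holds). The fingers move at their own pace and stop on an object; the grip force is fixed at half the most. Time passes only in rows, so rows that do not move let the fingers close. It gives the time, the measured TCP pose, the force, the opening and the grip force at its end, in the units of the state.
- robot.observe(): the state, without advancing time (a new reading comes with each control period).
- imaging.snapshot(name): name is "scene" or "top" or "wrist"; returns (picture, depth): 420x560x3 uint8, blue, green, red; 420x560 float32, m along the optical axis (not along the pixel's ray), 0 where there is no reading.
- imaging.camera_params(name): a dict with "vertical_fov" (degrees; the focal length in pixels is half the picture's height over the tangent of half this angle, whatever the lens; pixels are square), "cx", "cy" (the principal point, pixels), "view" (4x4, takes a point from world to camera coordinates). Camera axes: x right, y down, z forward; pixel columns grow to the right and rows downward; lengths in m; the calibration is good to about 2 mm. A picture is of the moment at which its call begins: read the wrist's pose just before it. camera_params takes no time and is no camera call; for the wrist camera it gives the pose at the moment of the call.
- robot.close_job(): hands the job in; it is judged then, once.
The state is a dict: "clock": time; "joints": joint angles; "joint_velocities": joint speeds; "effort": joint torques, N m; "eef_pos": TCP position; "orientation": TCP orientation; "force": force on the tool from outside, world axes, zero at the start; "moment": the same for the moment, N m; "gripper_width": opening from 0.0 (shut) to 1.0 (fully open); "grasp_force": force on a finger pad.
Only numpy, scipy, OpenCV 4.12 (cv2) and the standard library are available. Lean on these libraries where they do the work, as an engineer would, in place of code of your own. Each camera call takes 0.05 s, during which the arm holds its last target. There are 200 camera calls.

## Working session

There is one attempt and no reset: what is moved stays moved. The work goes in short steps, Python scripts to look and compute and a tool call to move; the robot and the scene stay as the last step left them, time stands still between calls to the robot, and variables do not carry over. Pictures are saved under pics/ and viewed, at most 10 in all, crops included, and the job is handed in when it is done.

Besides the shell and the picture viewer there is one more tool, called after ">>>" as name([rows], argument=value, ...), one row to a line, values as JSON. step_arm: Moves the arm, as the interface text tells. Scaled input: -1 to 1 covers 0.25 m each way for a shift and 360 degrees each way for a turn. Its arguments: {"type":"object","properties":{"rows":{"type":"array"},"claw":{"type":"number"}},"required":["rows"]}

```bash
mkdir -p pics; cat > h.py <<'E'
import numpy as np, cv2
from bench import robot, imaging
def cam(n):
    p=imaging.camera_params(n); f=210/np.tan(np.radians(p["vertical_fov"])/2)
    return f,p["cx"],p["cy"],np.array(p["view"])
def cloud(n):
    c=cam(n); im,d=imaging.snapshot(n); f,cx,cy,V=c
    v,u=np.mgrid[:420,:560]
    P=np.stack([(u-cx)/f*d,(v-cy)/f*d,d,np.ones_like(d)],-1)
    return im,d,(P@np.linalg.inv(V).T)[...,:3],c
def ray(c,u,v,z):
    f,cx,cy,V=c; I=np.linalg.inv(V); o=I[:3,3]; r=I[:3,:3]@np.array([(u-cx)/f,(v-cy)/f,1]); return o+r*(z-o[2])/r[2]
E
python3 - <<'E'
from h import *
for n in("scene","top"):
    im,d,P,c=cloud(n); np.savez(f"{n}.npz",im=im,d=d,P=P,V=c[3],k=c[:3])
    print(n,c[:3],np.linalg.inv(c[3]).round(3).tolist()); cv2.imwrite(f"pics/{n}.png",im)
s=robot.observe(); print(s["orientation"],s["eef_pos"],s["clock"],s["gripper_width"])
E
```

```text
scene (np.float64(471.6013472376874), 280.6762416820459, 215.0671357361295) [[-0.456, -0.754, 0.473, 0.131], [-0.89, 0.389, -0.238, 0.204], [-0.005, -0.529, -0.849, 0.934], [0.0, 0.0, 0.0, 1.0]]
top (np.float64(443.6239510818727), 283.8556930349073, 207.51770984843182) [[0.017, -0.984, 0.177, 0.381], [-1.0, -0.016, 0.008, -0.018], [-0.005, -0.177, -0.984, 1.013], [0.0, 0.0, 0.0, 1.0]]
[[-9.29111206e-01  3.69799575e-01 -8.00187228e-04]
 [ 3.69800435e-01  9.29109416e-01 -1.82528851e-03]
 [ 6.84705729e-05 -1.99180559e-03 -9.99998014e-01]] [0.24937426 0.62657466 0.23752857] 0.1 0.9943873477216593
```

View pics/scene.png

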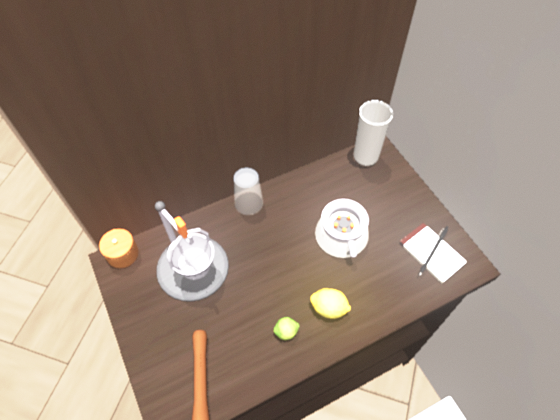

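View pics/top.png

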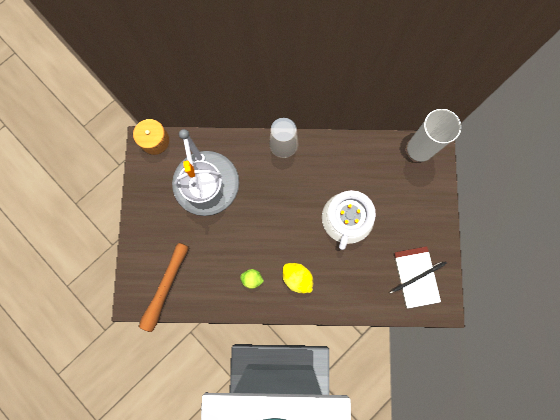

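Scene view: the basket hangs on the stand at about (190,255), with the juicer at (343,225). Top view: orange tab near (189,170), post top (184,133), juicer well (350,214) with five pegs, tumbler (284,138), lime (252,279) and lemon (298,278). Next I measure these.

```bash
cat > m.py <<'E'
from h import *
for n in("scene","top"):
    D=np.load(n+".npz"); im,d,P=D["im"],D["d"],D["P"]; c=(*D["k"],D["V"])
    hsv=cv2.cvtColor(im,cv2.COLOR_BGR2HSV); H,S,V=cv2.split(hsv); ok=d>0
    print("==",n)
    org=(S>170)&(V>120)&(H>2)&(H<30)&ok
    nn,lab,st,ce=cv2.connectedComponentsWithStats(org.astype(np.uint8))
    for i in range(1,nn):
        if st[i,4]>3:
            p=P[lab==i]; print("orange",ce[i].round(1),st[i,4],"med",np.median(p,0).round(4),"zmin/max",p[:,2].min().round(3),p[:,2].max().round(3))
    # juicer: white, z in 0.066..0.074
    X,Y,Z=P[...,0],P[...,1],P[...,2]
    for nm,m in(("juicer top",ok&(abs(Z-.071)<.004)&(S<60)&(V>120)&(Y<0)),("disc",ok&(abs(Z-.010)<.003)&(Y>.05)&(S<80)&(V>60)),("post top",ok&(abs(Z-.187)<.006)&(Y>.1)),("glass",ok&(abs(Z-.102)<.005))):
        p=P[m]
        if len(p)<5: print(nm,len(p)); continue
        (cx,cy),r=cv2.minEnclosingCircle(p[:,:2].astype(np.float32)); print(nm,len(p),"circ",round(cx,4),round(cy,4),round(r,4),"mean",p.mean(0).round(4),p.min(0).round(3),p.max(0).round(3))
E
python3 m.py
python3 - <<'E'
from h import *
a=cv2.imread("pics/top.png"); b=cv2.imread("pics/scene.png")
A=cv2.resize(a[115:225,145:255],(400,400),interpolation=cv2.INTER_CUBIC);B=cv2.resize(a[180:255,310:385],(400,400),interpolation=cv2.INTER_CUBIC)
cv2.imwrite("pics/crop1.png",np.hstack([A,B]))
E
```

```text
== scene
juicer top 1437 circ 0.4729 -0.209 0.3586 mean [ 0.5039 -0.2684  0.0707] [ 0.181 -0.423  0.067] [ 0.766 -0.001  0.075]
disc 1812 circ 0.6937 0.2068 0.1594 mean [0.5994 0.1826 0.0099] [0.541 0.064 0.007] [0.767 0.351 0.013]
post top 638 circ 0.696 0.2252 0.1435 mean [0.7417 0.2213 0.1869] [0.567 0.1   0.181] [0.77  0.351 0.193]
glass 2306 circ 0.4854 -0.0353 0.4765 mean [ 0.6374 -0.1361  0.1016] [ 0.201 -0.422  0.097] [0.768 0.351 0.107]
== top
orange [156.4 142. ] 78 med [0.6981 0.2742 0.051 ] zmin/max 0.033 0.058
orange [149.2 132.8] 5 med [0.7182 0.2962 0.0603] zmin/max 0.058 0.062
orange [188.8 168.7] 106 med [0.5954 0.1667 0.2156] zmin/max 0.18 0.225
orange [348.6 206.4] 5 med [ 0.5574 -0.1515  0.0565] zmin/max 0.052 0.059
orange [357.7 211. ] 6 med [ 0.5468 -0.1714  0.0577] zmin/max 0.055 0.059
orange [341.  212.5] 4 med [ 0.5435 -0.1352  0.0587] zmin/max 0.052 0.062
orange [355.9 220.7] 7 med [ 0.5254 -0.1675  0.0581] zmin/max 0.055 0.059
orange [345.2 221.8] 5 med [ 0.523  -0.1438  0.0587] zmin/max 0.055 0.062
orange [162.2 290. ] 890 med [0.3667 0.2543 0.0308] zmin/max 0.019 0.041
orange [296.6 278. ] 173 med [ 0.4    -0.0387  0.0403] zmin/max -0.003 0.05
juicer top 967 circ 0.4941 -0.2427 0.31 mean [ 0.5592 -0.1748  0.0715] [ 0.239 -0.42   0.067] [ 0.766 -0.002  0.075]
disc 1477 circ 0.4549 0.2242 0.3338 mean [0.6108 0.161  0.0103] [0.144 0.097 0.007] [0.766 0.349 0.013]
post top 442 circ 0.6967 0.2246 0.1422 mean [0.7372 0.2154 0.1871] [0.569 0.1   0.181] [0.767 0.35  0.193]
glass 2101 circ 0.4535 -0.0374 0.495 mean [ 0.6302 -0.1463  0.1018] [ 0.138 -0.421  0.097] [0.767 0.349 0.107]
```

View pics/crop1.png

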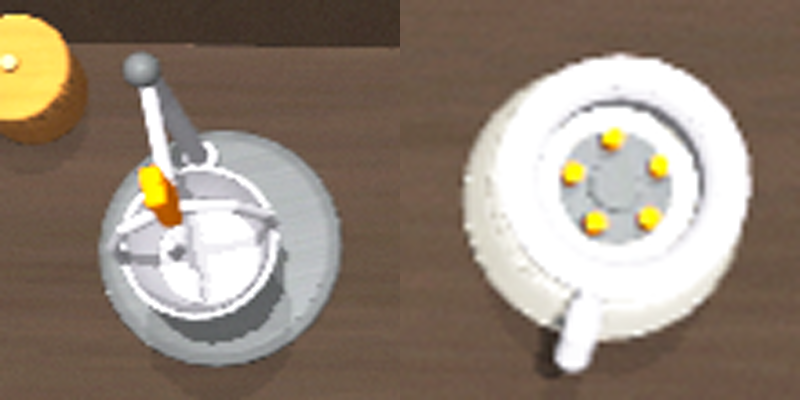

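The left crop shows the tab at crop (160,195), the bail crossing the rim, the hook bar running to the post top (140,70), and the stand disc. The right crop shows five pegs at (612,138), (658,165), (650,217), (596,221) and (573,172), with the spout at the bottom. Next I fit them with restricted regions.

```bash
cat > m2.py <<'E'
from h import *
from scipy.optimize import least_squares
D=np.load("top.npz"); im,d,P=D["im"],D["d"],D["P"]; c=(*D["k"],D["V"])
pk=[(348.6,206.4),(357.7,211),(355.9,220.7),(345.2,221.8),(341,212.5)]
q=np.array([ray(c,*p,.056) for p in pk])[:,:2]
(f:=lambda p: np.hypot(*(q-p).T)-.019)
r=least_squares(f,q.mean(0)).x; a=np.degrees(np.arctan2(*(q-r).T[::-1]))
print("peg centre",r,np.hypot(*(q-r).T).round(4),a.round(1),np.mod(a,72).round(1))
print("post top",ray(c,183.5,134,.187))
def circfit(p):
    g=least_squares(lambda t:np.hypot(p[:,0]-t[0],p[:,1]-t[1])-t[2],[*p.mean(0)[:2],.05],loss="soft_l1",f_scale=.002); return g.x.round(4)
for n in("top","scene"):
    D=np.load(n+".npz"); im,d,P=D["im"],D["d"],D["P"]
    X,Y,Z=P[...,0],P[...,1],P[...,2]; ok=d>0
    w=lambda x,y,r:np.hypot(X-x,Y-y)<r
    m=ok&w(.54,-.153,.1)&(abs(Z-.0705)<.003); print(n,"juicer ring",m.sum(),cv2.minEnclosingCircle(P[m][:,:2].astype(np.float32)))
    m=ok&w(.6,.16,.12)&(abs(Z-.010)<.003); h=cv2.convexHull(P[m][:,:2].astype(np.float32))[:,0]; print("disc",m.sum(),cv2.minEnclosingCircle(h),circfit(h))
    m=ok&w(.6,.16,.08)&(abs(Z-.0985)<.003); print("rim",m.sum(),P[m].min(0).round(3),P[m].max(0).round(3)); m.sum()>8 and print(circfit(P[m]))
    m=ok&w(.68,.17,.1)&(abs(Z-.187)<.009); print("barz",m.sum()); 
    if m.sum()>8: p=P[m]; print(p.min(0).round(3),p.max(0).round(3), p[p[:,2]>.18].mean(0).round(4), np.polyfit(p[:,0],p[:,1],1))
    H,S,V=cv2.split(cv2.cvtColor(im,cv2.COLOR_BGR2HSV))
    m=ok&w(.6,.16,.06)&(Z>.17)&(S>130); p=P[m]; print("tab",m.sum(),p.min(0).round(4),p.max(0).round(4),"top",p[p[:,2]>.217].mean(0).round(4))
    for nm,m in (("glass",ok&w(.69,0,.08)&(abs(Z-.102)<.004)),("lime",ok&w(.41,.04,.06)&(Z>.02)&(S>150)&(H>32)),("lemon",ok&w(.4,-.04,.06)&(Z>.02)&(S>150)&(H<=31))):
        if m.sum()>5: print(nm,m.sum(),P[m].mean(0).round(3),P[m].min(0).round(3),P[m].max(0).round(3))
E
python3 m2.py; ls; ls bench* 2>/dev/null | head
```

```text
peg centre [ 0.53983983 -0.15451313] [0.0184 0.0195 0.0188 0.0188 0.0195] [   6.9  -64.6 -134.5  148.1   76.8] [6.9 7.4 9.5 4.1 4.8]
post top [0.67255558 0.18704014 0.187     ]
top juicer ring 714 ((0.5412495732307434, -0.15578216314315796), 0.04971449449658394)
disc 1479 ((0.6072876453399658, 0.17190594971179962), 0.10816483944654465) [0.6065 0.1888 0.0908]
rim 188 [0.554 0.124 0.096] [0.672 0.215 0.101]
[0.5993 0.1702 0.0436]
barz 331
[0.587 0.115 0.178] [0.767 0.223 0.196] [0.7235 0.174  0.1875] [-0.06089695  0.21869782]
tab 124 [0.588  0.1625 0.1804] [0.6111 0.1767 0.2255] top [0.5989 0.1696 0.2211]
glass 534 [ 0.72  -0.005  0.102] [ 0.69  -0.032  0.098] [0.767 0.027 0.106]
lime 245 [0.4   0.058 0.035] [0.381 0.035 0.021] [0.42  0.084 0.044]
lemon 718 [ 0.402 -0.042  0.05 ] [ 0.37  -0.074  0.032] [ 0.434 -0.011  0.062]
scene juicer ring 679 ((0.5407131910324097, -0.15530133247375488), 0.05018998309969902)
disc 1762 ((0.6167910695075989, 0.17645227909088135), 0.07729174941778183) [0.617  0.1761 0.0764]
rim 166 [0.553 0.126 0.096] [0.671 0.216 0.101]
[0.5994 0.1715 0.0442]
barz 459
[0.587 0.116 0.178] [0.768 0.225 0.196] [0.7299 0.1737 0.1877] [-0.0667765   0.22259947]
tab 87 [0.5864 0.1633 0.1815] [0.6035 0.1782 0.2208] top [0.5909 0.1709 0.2194]
glass 439 [ 0.721 -0.004  0.101] [ 0.688 -0.032  0.098] [0.768 0.031 0.106]
lemon 16 [ 0.4   -0.021  0.032] [ 0.369 -0.061  0.026] [ 0.42  -0.008  0.036]
h.py
m.py
m2.py
pics
scene.npz
top.npz
```

```bash
cat >> h.py <<'E'
def plan(pos,yaw=None,vmax=.2):
    "remaining move in tool units: shift (before turning), then turn about tool z and tilt"
    s=robot.observe(); R=np.array(s["orientation"]); p=np.array(s["eef_pos"])
    t=R.T@(np.array(pos)-p)/.25
    print("t",round(s["clock"],2),"tcp",p.round(4),"xyaw",np.degrees(np.arctan2(R[1,0],R[0,0])).round(2),"tilt",R[:2,2].round(4),"F",np.round(s["force"],1),"w",round(s["gripper_width"],3),"g",round(s["grasp_force"],1),"q",np.round(s["joints"],2))
    n=int(np.ceil(np.linalg.norm(t)/vmax)); print("shift units",t.round(4),"n",n,"each",(t/max(n,1)).round(4))
    if yaw is not None:
        y=np.radians(yaw); T=np.array([[np.cos(y),np.sin(y),0],[np.sin(y),-np.cos(y),0],[0,0,-1]])
        r=cv2.Rodrigues(R.T@T)[0].ravel()/(2*np.pi); n=int(np.ceil(np.linalg.norm(r)/.0238)); print("turn units",r.round(4),"n",n,"each",(r/max(n,1)).round(4))
E
python3 -c "
from h import *
plan([.56,.163,.40],192)"
```

```text
t 0.1 tcp [0.2494 0.6266 0.2375] xyaw 158.3 tilt [-0.0008 -0.0018] F [ 0.6  0.2 -0.4] w 0.994 g 0.0 q [ 1.16  0.26  1.61 -0.    1.27 -0.04]
shift units [-1.8401 -1.2647 -0.6475] n 12 each [-0.1533 -0.1054 -0.054 ]
turn units [-0.0003 -0.0001 -0.0936] n 4 each [-0.0001 -0.     -0.0234]
```

>>> step_arm([
  {"x":-0.1533,"y":-0.1054,"z":-0.054},
  {"x":-0.1533,"y":-0.1054,"z":-0.054},
  {"x":-0.1533,"y":-0.1054,"z":-0.054},
  {"x":-0.1533,"y":-0.1054,"z":-0.054},
  {"x":-0.1533,"y":-0.1054,"z":-0.054},
  {"x":-0.1533,"y":-0.1054,"z":-0.054},
  {"x":-0.1533,"y":-0.1054,"z":-0.054},
  {"x":-0.1533,"y":-0.1054,"z":-0.054},
  {"x":-0.1533,"y":-0.1054,"z":-0.054},
  {"x":-0.1533,"y":-0.1054,"z":-0.054},
  {"x":-0.1533,"y":-0.1054,"z":-0.054},
  {"x":-0.1533,"y":-0.1054,"z":-0.054},
], claw=1)

```text
validation failed for argument at $.ro...
```

>>> step_arm([
  {"rz":-0.0234},
  {"rz":-0.0234},
  {"rz":-0.0234},
  {"rz":-0.0234},
  {},
  {},
])

```text
validation failed for argument at $.ro...
```

```bash
python3 - <<'E'
from h import *
plan([.56,.163,.40],192)
im,d,P,c=cloud("wrist"); np.savez("w1.npz",im=im,d=d,P=P,V=c[3],k=c[:3]); cv2.imwrite("pics/w1.png",im)
print(c[:3],np.linalg.inv(c[3]).round(3).tolist())
E
```

```text
t 0.1 tcp [0.2494 0.6266 0.2375] xyaw 158.3 tilt [-0.0008 -0.0018] F [ 0.6  0.2 -0.4] w 0.994 g 0.0 q [ 1.16  0.26  1.61 -0.    1.27 -0.04]
shift units [-1.8401 -1.2647 -0.6475] n 12 each [-0.1533 -0.1054 -0.054 ]
turn units [-0.0003 -0.0001 -0.0936] n 4 each [-0.0001 -0.     -0.0234]
(np.float64(325.4989717317122), 276.03685276910693, 215.09578406179577) [[0.369, 0.88, 0.299, 0.17], [0.929, -0.349, -0.121, 0.658], [-0.002, 0.323, -0.947, 0.383], [0.0, 0.0, 0.0, 1.0]]
```

View pics/w1.png

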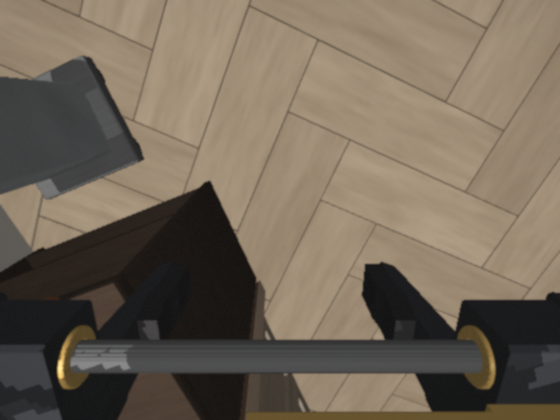

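The move was refused, because empty or partial rows are probably not valid, so this picture only shows floor and the open fingers. I'll try again with full rows.

>>> step_arm([
  {"x":-0.1533,"y":-0.1054,"z":-0.054,"rx":0,"ry":0,"rz":0},
  {"x":-0.1533,"y":-0.1054,"z":-0.054,"rx":0,"ry":0,"rz":0},
  {"x":-0.1533,"y":-0.1054,"z":-0.054,"rx":0,"ry":0,"rz":0},
  {"x":-0.1533,"y":-0.1054,"z":-0.054,"rx":0,"ry":0,"rz":0},
  {"x":-0.1533,"y":-0.1054,"z":-0.054,"rx":0,"ry":0,"rz":0},
  {"x":-0.1533,"y":-0.1054,"z":-0.054,"rx":0,"ry":0,"rz":0},
  {"x":-0.1533,"y":-0.1054,"z":-0.054,"rx":0,"ry":0,"rz":0},
  {"x":-0.1533,"y":-0.1054,"z":-0.054,"rx":0,"ry":0,"rz":0},
  {"x":-0.1533,"y":-0.1054,"z":-0.054,"rx":0,"ry":0,"rz":0},
  {"x":-0.1533,"y":-0.1054,"z":-0.054,"rx":0,"ry":0,"rz":0},
  {"x":-0.1533,"y":-0.1054,"z":-0.054,"rx":0,"ry":0,"rz":0},
  {"x":-0.1533,"y":-0.1054,"z":-0.054,"rx":0,"ry":0,"rz":0},
], claw=1)

```text
clock: 1.35
eef_pos: [0.5605, 0.1615, 0.401]
orientation: [[-0.929, 0.37, -0.0], [0.37, 0.929, 0.0], [0.0, -0.0, -1.0]]
force: [-0.2, -0.4, 0.7]
gripper_width: 1.001
grasp_force: 0.0
```

>>> step_arm([
  {"x":0,"y":0,"z":0,"rx":0,"ry":0,"rz":-0.0234},
  {"x":0,"y":0,"z":0,"rx":0,"ry":0,"rz":-0.0234},
  {"x":0,"y":0,"z":0,"rx":0,"ry":0,"rz":-0.0234},
  {"x":0,"y":0,"z":0,"rx":0,"ry":0,"rz":-0.0234},
  {"x":0,"y":0,"z":0,"rx":0,"ry":0,"rz":0},
])

```text
clock: 1.85
eef_pos: [0.5599, 0.1631, 0.4003]
orientation: [[-0.978, -0.208, -0.001], [-0.208, 0.978, -0.0], [0.001, -0.0, -1.0]]
force: [-0.5, -0.3, -0.1]
gripper_width: 1.0
grasp_force: 0.0
```

```bash
python3 - <<'E'
from h import *
plan([.56,.163,.40],192)
im,d,P,c=cloud("wrist"); np.savez("w1.npz",im=im,d=d,P=P,V=c[3],k=c[:3]); cv2.imwrite("pics/w2.png",im)
E
```

```text
t 1.85 tcp [0.5599 0.1631 0.4003] xyaw -168.0 tilt [-0.0007 -0.0002] F [-0.5 -0.3 -0.1] w 1.0 g 0.0 q [ 0.24  0.03  1.58  0.    1.53 -1.54]
shift units [-0.0004 -0.0005  0.0011] n 1 each [-0.0004 -0.0005  0.0011]
turn units [-0.     -0.0001 -0.    ] n 1 each [-0.     -0.0001 -0.    ]
```

View pics/w2.png

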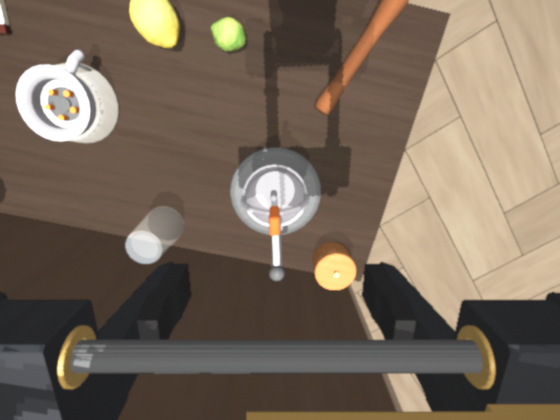

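The wrist view shows the basket at (275,190), tab at (274,220) and post ball at (277,273), with the hook bar nearly vertical in the image. The juicer with its pegs is at (65,103) and the tumbler at (155,235).

```bash
python3 - <<'E'
from h import *
D=np.load("w1.npz"); im,d,P=D["im"],D["d"],D["P"]; c=(*D["k"],D["V"])
H,S,V=cv2.split(cv2.cvtColor(im,cv2.COLOR_BGR2HSV)); X,Y,Z=P[...,0],P[...,1],P[...,2]
tab=((S>150)&(H<30)&(np.hypot(X-.6,Y-.17)<.05)&(Z>.16)); v,u=np.nonzero(tab)
print("tab px",u.min(),u.max(),v.min(),v.max(),"z",Z[tab].min(),Z[tab].max())
t=tab&(Z>.216); print("tab top",t.sum(),P[t].mean(0),P[t].min(0),P[t].max(0)); 
vv,uu=np.nonzero(t)
if t.sum()>3: print("top ray",ray(c,uu.mean(),vv.mean(),.221))
# post ball
m=(np.hypot(X-.673,Y-.187)<.02)&(Z>.175)&(Z<.2); b=m&(V<130); vv,uu=np.nonzero(b); print("ball",b.sum(),uu.mean(),vv.mean(),ray(c,uu.mean(),vv.mean(),.189),P[b].mean(0))
# bar rows: center per row
rows=[]
for r in range(228,264):
    k=np.nonzero((Z[r]>.155)&(np.hypot(X[r]-.63,Y[r]-.178)<.06)&(S[r]<60)&(V[r]>130))[0]
    if len(k)>1: rows.append(np.median(P[r,k],0))
rows=np.array(rows); print("bar z",rows[:,2].min(),rows[:,2].max(),"dir deg",np.degrees(np.arctan(np.polyfit(rows[:,0],rows[:,1],1)[0])),rows[0],rows[-1])
rim=(np.hypot(X-.6,Y-.17)<.06)&(abs(Z-.099)<.003)
from scipy.optimize import least_squares
p=P[rim]; p=p[np.hypot(p[:,0]-.6,p[:,1]-.171)>.038]
print("rim",len(p),least_squares(lambda t:np.hypot(p[:,0]-t[0],p[:,1]-t[1])-t[2],[.6,.17,.045],loss="soft_l1",f_scale=.001).x)
m=(abs(Z-.010)<.003)&(np.hypot(X-.61,Y-.17)<.1); h=cv2.convexHull(P[m][:,:2].astype(np.float32))[:,0]; print("disc",cv2.minEnclosingCircle(h))
# pegs
pk=((S>130)&(H<30)&(np.hypot(X-.54,Y+.155)<.03)).astype(np.uint8)
n,l,st,ce=cv2.connectedComponentsWithStats(pk); q=np.array([ray(c,*ce[i],.055)[:2] for i in range(1,n) if st[i,4]>4])
r=least_squares(lambda t:np.hypot(*(q-t).T)-.019,q.mean(0)).x; a=np.degrees(np.arctan2(*(q-r).T[::-1]))%72
print("pegs",len(q),r,np.hypot(*(q-r).T).round(4),a.round(1))
E
```

```text
tab px 270 279 207 235 z 0.18151945811764475 0.22185294439411635
tab top 161 [0.59627219 0.16952526 0.22004104] [0.58621363 0.16345329 0.21637354] [0.60799393 0.17652561 0.22185294]
top ray [0.59589385 0.16945139 0.221     ]
ball 84 277.9642857142857 271.4642857142857 [0.66607363 0.18889793 0.189     ] [0.66958814 0.18968953 0.18239315]
bar z 0.17449137224505518 0.22051995264475982 dir deg 13.786836558673336 [0.6068684  0.17325587 0.22051995] [0.66187209 0.18552189 0.17571585]
rim 358 [0.59788529 0.17054661 0.04380664]
disc ((0.6165046691894531, 0.1756768673658371), 0.07721135020256042)
pegs 5 [ 0.53854585 -0.15303297] [0.018  0.0185 0.0181 0.0178 0.0185] [6.2 4.8 7.1 5.5 8.2]
```

```bash
python3 -c "
from h import *
plan([.5965,.170,.26],193.5)"
```

```text
t 1.9 tcp [0.5598 0.1632 0.4004] xyaw -168.19 tilt [-0.0006 -0.0001] F [1.  0.5 0.3] w 1.0 g 0.0 q [ 0.24  0.03  1.58  0.    1.53 -1.54]
shift units [-0.1494 -0.0035  0.5613] n 3 each [-0.0498 -0.0012  0.1871]
turn units [ 0.     -0.0001 -0.0047] n 1 each [ 0.     -0.0001 -0.0047]
```

>>> step_arm([
  {"x":-0.05,"y":-0.001,"z":0.187,"rx":0,"ry":0,"rz":0},
  {"x":-0.05,"y":-0.001,"z":0.187,"rx":0,"ry":0,"rz":0},
  {"x":-0.05,"y":-0.001,"z":0.187,"rx":0,"ry":0,"rz":0},
  {"x":0,"y":0,"z":0,"rx":0,"ry":0,"rz":-0.0045},
  {"x":0,"y":0,"z":0.1,"rx":0,"ry":0,"rz":0},
  {"x":0,"y":0,"z":0.1,"rx":0,"ry":0,"rz":0},
  {"x":0,"y":0,"z":0,"rx":0,"ry":0,"rz":0},
])

```text
clock: 2.6
eef_pos: [0.595, 0.17, 0.2088]
orientation: [[-0.972, -0.234, -0.005], [-0.234, 0.972, -0.001], [0.005, 0.0, -1.0]]
force: [-1.2, 0.8, 0.7]
gripper_width: 1.003
grasp_force: 0.0
```

```bash
python3 - <<'E'
from h import *
plan([.5965,.170,.18],193.5)
im,d,P,c=cloud("scene"); np.savez("s2.npz",im=im,d=d,P=P)
H,S,V=cv2.split(cv2.cvtColor(im,cv2.COLOR_BGR2HSV)); X,Y,Z=P[...,0],P[...,1],P[...,2]
t=(S>130)&(H<30)&(np.hypot(X-.6,Y-.17)<.04)&(Z>.16); print(t.sum(),P[t].mean(0),P[t].min(0),P[t].max(0))
cv2.imwrite("pics/s2.png",cv2.resize(im[150:310,100:320],None,fx=3,fy=3))
E
```

```text
t 2.6 tcp [0.595  0.17   0.2088] xyaw -166.44 tilt [-0.0048 -0.0011] F [-1.2  0.8  0.7] w 1.003 g 0.0 q [ 0.24  0.18  1.76  0.    1.21 -1.57]
shift units [-0.0065 -0.0016  0.115 ] n 1 each [-0.0065 -0.0016  0.115 ]
turn units [ 0.     -0.0008  0.0002] n 1 each [ 0.     -0.0008  0.0002]
153 [0.59392278 0.17081106 0.20901544] [0.58660717 0.16333575 0.17980468] [0.60873959 0.17808148 0.2235363 ]
```

View pics/s2.png

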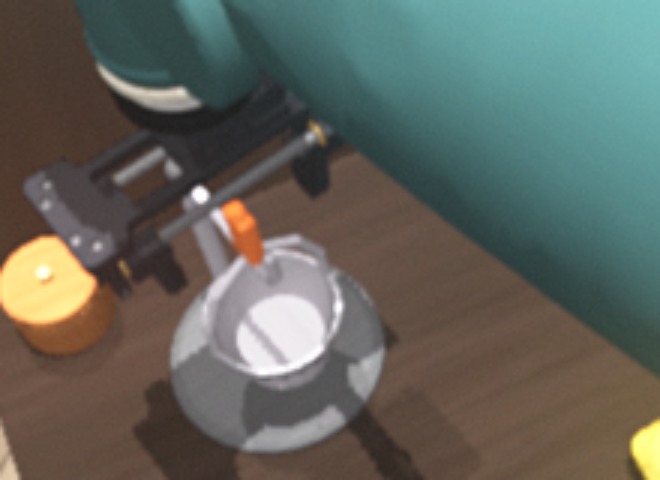

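The open fingers straddle the orange tab at crop (240,230), with the bail crown and hook tip below it. I'll go down the last 29 mm and close.

>>> step_arm([
  {"x":-0.003,"y":-0.001,"z":0.06,"rx":0,"ry":0,"rz":0},
  {"x":-0.003,"y":0,"z":0.054,"rx":0,"ry":0,"rz":0},
  {"x":0,"y":0,"z":0,"rx":0,"ry":0,"rz":0},
])

```text
clock: 2.95
eef_pos: [0.5973, 0.1702, 0.1802]
orientation: [[-0.972, -0.235, -0.003], [-0.235, 0.972, -0.001], [0.003, -0.0, -1.0]]
force: [-0.5, -0.6, 0.1]
gripper_width: 1.001
grasp_force: 0.0
```

>>> step_arm([
  {"x":0,"y":0,"z":0,"rx":0,"ry":0,"rz":0},
  {"x":0,"y":0,"z":0,"rx":0,"ry":0,"rz":0},
  {"x":0,"y":0,"z":0,"rx":0,"ry":0,"rz":0},
  {"x":0,"y":0,"z":0,"rx":0,"ry":0,"rz":0},
  {"x":0,"y":0,"z":0,"rx":0,"ry":0,"rz":0},
  {"x":0,"y":0,"z":0,"rx":0,"ry":0,"rz":0},
  {"x":0,"y":0,"z":0,"rx":0,"ry":0,"rz":0},
  {"x":0,"y":0,"z":0,"rx":0,"ry":0,"rz":0},
  {"x":0,"y":0,"z":0,"rx":0,"ry":0,"rz":0},
  {"x":0,"y":0,"z":0,"rx":0,"ry":0,"rz":0},
], claw=0)

```text
clock: 3.95
eef_pos: [0.5984, 0.1702, 0.182]
orientation: [[-0.972, -0.236, 0.0], [-0.236, 0.972, -0.001], [-0.0, -0.001, -1.0]]
force: [-0.3, -0.8, 1.3]
gripper_width: 0.137
grasp_force: 30.0
```

The opening is 12 mm, so the tab is held. Now lift 50 mm.

>>> step_arm([
  {"x":0,"y":0,"z":-0.04,"rx":0,"ry":0,"rz":0},
  {"x":0,"y":0,"z":-0.04,"rx":0,"ry":0,"rz":0},
  {"x":0,"y":0,"z":-0.04,"rx":0,"ry":0,"rz":0},
  {"x":0,"y":0,"z":-0.04,"rx":0,"ry":0,"rz":0},
  {"x":0,"y":0,"z":-0.04,"rx":0,"ry":0,"rz":0},
  {"x":0,"y":0,"z":0,"rx":0,"ry":0,"rz":0},
  {"x":0,"y":0,"z":0,"rx":0,"ry":0,"rz":0},
])

```text
clock: 4.65
eef_pos: [0.5986, 0.1705, 0.2325]
orientation: [[-0.972, -0.235, 0.001], [-0.235, 0.972, 0.0], [-0.001, -0.0, -1.0]]
force: [1.3, 0.9, -3.3]
gripper_width: 0.132
grasp_force: 30.0
```

>>> step_arm([
  {"x":0.04,"y":0,"z":0,"rx":0,"ry":0,"rz":0},
  {"x":0.04,"y":0,"z":0,"rx":0,"ry":0,"rz":0},
  {"x":0.04,"y":0,"z":0,"rx":0,"ry":0,"rz":0},
  {"x":0.04,"y":0,"z":0,"rx":0,"ry":0,"rz":0},
])

```text
clock: 5.05
eef_pos: [0.558, 0.1607, 0.2315]
orientation: [[-0.972, -0.235, -0.001], [-0.235, 0.972, -0.0], [0.001, -0.0, -1.0]]
force: [0.2, -0.2, -3.3]
gripper_width: 0.13
grasp_force: 30.0
```

>>> step_arm([
  {"x":0.08,"y":0,"z":0,"rx":0,"ry":0,"rz":0},
  {"x":0.08,"y":0,"z":0,"rx":0,"ry":0,"rz":0},
  {"x":0.08,"y":0,"z":0,"rx":0,"ry":0,"rz":0},
  {"x":0.08,"y":0,"z":0,"rx":0,"ry":0,"rz":0},
  {"x":0.04,"y":0,"z":-0.04,"rx":0,"ry":0,"rz":0},
  {"x":0,"y":0,"z":-0.04,"rx":0,"ry":0,"rz":0},
  {"x":0,"y":0,"z":-0.04,"rx":0,"ry":0,"rz":0},
  {"x":0,"y":0,"z":0,"rx":0,"ry":0,"rz":0},
  {"x":0,"y":0,"z":0,"rx":0,"ry":0,"rz":0},
])

```text
clock: 5.95
eef_pos: [0.4731, 0.1401, 0.2628]
orientation: [[-0.972, -0.235, 0.002], [-0.235, 0.972, 0.0], [-0.002, 0.0, -1.0]]
force: [1.1, -0.6, -3.3]
gripper_width: 0.136
grasp_force: 30.0
```

```bash
python3 - <<'E'
from h import *
plan([.5395,-.154,.262],152)
im,d,P,c=cloud("scene"); np.savez("s3.npz",im=im,d=d,P=P,V=c[3],k=c[:3])
im2,d2,P2,c2=cloud("wrist"); np.savez("w3.npz",im=im2,d=d2,P=P2,V=c2[3],k=c2[:3])
cv2.imwrite("pics/s3.png",np.hstack([im[150:390,120:420],im2[80:320,130:430]]))
s=robot.observe(); print(s["clock"],s["force"])
E
```

```text
t 5.95 tcp [0.4731 0.1401 0.2628] xyaw -166.39 tilt [0.0018 0.0004] F [ 1.1 -0.6 -3.3] w 0.136 g 30.0 q [ 0.24 -0.1   1.95  0.    1.29 -1.57]
shift units [ 0.0187 -1.2059  0.0033] n 7 each [ 0.0027 -0.1723  0.0005]
turn units [1.000e-04 3.000e-04 1.156e-01] n 5 each [0.     0.0001 0.0231]
6.05 [ 0.07407188  0.21062034 -3.14633326]
```

View pics/s3.png

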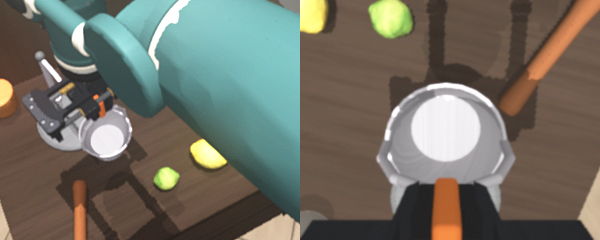

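The basket hangs upright in the gripper, clear of the hook. In the wrist crop the rim is centred near (447,145) and the bail ears are level at about (382,158) and (510,158). Now measure the rim centre and tilt relative to the tool.

```bash
cat > rim.py <<'E'
from h import *
from scipy.optimize import least_squares
def rim(D,R,p,zr):
    P=D["P"]; L=(P-p)@R   # tool frame
    X,Y,Z=L[...,0],L[...,1],L[...,2]; zt=p[2]-zr
    r=np.hypot(X,Y); m=(D["d"]>0)&(abs(Z-zt)<.006)&(r<.056)&(r>.036)
    q=L[m]; g=least_squares(lambda t:np.hypot(q[:,0]-t[0],q[:,1]-t[1])-t[2],[0,0,.045],loss="soft_l1",f_scale=.001).x
    # topmost rim points by angle sector for tilt
    a=np.degrees(np.arctan2(q[:,1]-g[1],q[:,0]-g[0]))//20
    tp=np.array([q[a==k][np.argmin(q[a==k,2])] for k in np.unique(a)])
    A=np.c_[tp[:,:2],np.ones(len(tp))]; s=np.linalg.lstsq(A,tp[:,2],rcond=None)[0]
    print(len(q),"rim centre tool",g.round(4),"plane",s.round(4),"sectors",len(tp))
E
python3 - <<'E'
from rim import *
s=robot.observe(); R=np.array(s["orientation"]); p=np.array(s["eef_pos"]); print(p)
for n in("w3","s3"): rim(np.load(n+".npz"),R,p,.181)
E
```

```text
[0.47226706 0.13989443 0.26161318]
1190 rim centre tool [0.0009 0.0007 0.0431] plane [0.0102 0.0013 0.0807] sectors 14
268 rim centre tool [-0.0014  0.0017  0.0435] plane [-0.0088 -0.0047  0.0796] sectors 16
```

>>> step_arm([
  {"x":0.002,"y":-0.06,"z":0,"rx":0,"ry":0,"rz":0},
  {"x":0.002,"y":-0.12,"z":0,"rx":0,"ry":0,"rz":0},
  {"x":0.002,"y":-0.14,"z":0,"rx":0,"ry":0,"rz":0},
  {"x":0.002,"y":-0.14,"z":0,"rx":0,"ry":0,"rz":0},
  {"x":0.002,"y":-0.14,"z":0,"rx":0,"ry":0,"rz":0},
  {"x":0.002,"y":-0.14,"z":0,"rx":0,"ry":0,"rz":0},
  {"x":0.002,"y":-0.14,"z":0,"rx":0,"ry":0,"rz":0},
  {"x":0.002,"y":-0.14,"z":0,"rx":0,"ry":0,"rz":0},
  {"x":0.002,"y":-0.12,"z":0,"rx":0,"ry":0,"rz":0},
  {"x":0,"y":-0.06,"z":0,"rx":0,"ry":0,"rz":0},
  {"x":0,"y":0,"z":0,"rx":0,"ry":0,"rz":0},
])

```text
clock: 7.15
eef_pos: [0.5383, -0.1541, 0.2611]
orientation: [[-0.973, -0.233, -0.001], [-0.233, 0.973, 0.0], [0.001, 0.001, -1.0]]
force: [-0.2, -0.4, -3.1]
gripper_width: 0.13
grasp_force: 30.0
```

>>> step_arm([
  {"x":0,"y":0,"z":0,"rx":0,"ry":0,"rz":0.02},
  {"x":0,"y":0,"z":0,"rx":0,"ry":0,"rz":0.02},
  {"x":0,"y":0,"z":0,"rx":0,"ry":0,"rz":0.02},
  {"x":0,"y":0,"z":0,"rx":0,"ry":0,"rz":0.02},
  {"x":0,"y":0,"z":0,"rx":0,"ry":0,"rz":0.02},
  {"x":0,"y":0,"z":0,"rx":0,"ry":0,"rz":0.02},
  {"x":0,"y":0,"z":0,"rx":0,"ry":0,"rz":0},
  {"x":0,"y":0,"z":0,"rx":0,"ry":0,"rz":0},
])

```text
clock: 7.95
eef_pos: [0.5381, -0.1515, 0.2618]
orientation: [[-0.872, 0.49, -0.0], [0.49, 0.872, 0.001], [0.001, 0.0, -1.0]]
force: [-0.3, -0.4, -2.8]
gripper_width: 0.133
grasp_force: 30.0
```

```bash
python3 - <<'E'
from rim import *
plan([.540,-.1545,.215],150.4)
s=robot.observe(); R=np.array(s["orientation"]); p=np.array(s["eef_pos"])
im,d,P,c=cloud("wrist"); D=dict(P=P,d=d); rim(D,R,p,p[2]-.081)
m=(d>0)&(abs(P[...,2]-.0705)<.003)&(np.hypot(P[...,0]-.54,P[...,1]+.155)<.08)
q=P[m]; print("juicer ring pts",m.sum(),q.min(0).round(4),q.max(0).round(4),cv2.minEnclosingCircle(q[:,:2].astype(np.float32)) if m.sum() else "")
E
```

```text
t 7.95 tcp [ 0.5381 -0.1515  0.2618] xyaw 150.65 tilt [-0.0004  0.0007] F [-0.3 -0.4 -2.8] w 0.133 g 30.0 q [-0.32  0.03  1.83  0.    1.28 -1.38]
shift units [-0.0128 -0.0068  0.1871] n 1 each [-0.0128 -0.0068  0.1871]
turn units [ 0.0001 -0.0001  0.0007] n 1 each [ 0.0001 -0.0001  0.0007]
1165 rim centre tool [ 0.0014 -0.0004  0.0432] plane [0.004  0.0036 0.0812] sectors 14
juicer ring pts 1190 [ 0.4912 -0.1946  0.0675] [ 0.5499 -0.1065  0.0733] ((0.5290488004684448, -0.15069597959518433), 0.04790901765227318)
```

>>> step_arm([
  {"x":-0.013,"y":-0.007,"z":0.05,"rx":0,"ry":0,"rz":0},
  {"x":0,"y":0,"z":0.05,"rx":0,"ry":0,"rz":0},
  {"x":0,"y":0,"z":0.05,"rx":0,"ry":0,"rz":0},
  {"x":0,"y":0,"z":0.03,"rx":0,"ry":0,"rz":0},
  {"x":0,"y":0,"z":0,"rx":0,"ry":0,"rz":0},
  {"x":0,"y":0,"z":0,"rx":0,"ry":0,"rz":0},
])

```text
clock: 8.6
eef_pos: [0.54, -0.1559, 0.2165]
orientation: [[-0.87, 0.494, -0.001], [0.494, 0.87, 0.0], [0.001, -0.0, -1.0]]
force: [-0.5, -0.1, -2.8]
gripper_width: 0.133
grasp_force: 30.0
```

```bash
python3 - <<'E'
from h import *
for i in range(4):
    imaging.snapshot("top"); s=robot.observe(); print(np.round(s["eef_pos"],4),np.round(s["force"],1))
plan([.540,-.1545,.200],150.4)
E
```

```text
[ 0.5404 -0.156   0.2172] [ 0.1  0.4 -3.2]
[ 0.5407 -0.1561  0.2176] [ 0.1 -0.5 -2.4]
[ 0.5407 -0.1561  0.2177] [ 1.2  0.7 -2.4]
[ 0.5407 -0.1561  0.2178] [ 0.  0. -3.]
t 8.8 tcp [ 0.5407 -0.1561  0.2178] xyaw 150.41 tilt [ 0.0014 -0.0005] F [ 0.  0. -3.] w 0.133 g 30.0 q [-0.33  0.07  1.87 -0.    1.2  -1.38]
shift units [0.0057 0.0042 0.0711] n 1 each [0.0057 0.0042 0.0711]
turn units [0.     0.0002 0.    ] n 1 each [0.     0.0002 0.    ]
```

>>> step_arm([
  {"x":0,"y":0,"z":0.014,"rx":0,"ry":0,"rz":0},
  {"x":0,"y":0,"z":0.014,"rx":0,"ry":0,"rz":0},
  {"x":0,"y":0,"z":0.014,"rx":0,"ry":0,"rz":0},
  {"x":0,"y":0,"z":0.014,"rx":0,"ry":0,"rz":0},
  {"x":0,"y":0,"z":0.014,"rx":0,"ry":0,"rz":0},
  {"x":0,"y":0,"z":0,"rx":0,"ry":0,"rz":0},
  {"x":0,"y":0,"z":0,"rx":0,"ry":0,"rz":0},
  {"x":0,"y":0,"z":0,"rx":0,"ry":0,"rz":0},
])

```text
clock: 9.6
eef_pos: [0.5403, -0.1559, 0.1996]
orientation: [[-0.87, 0.494, 0.0], [0.494, 0.87, -0.0], [-0.0, 0.0, -1.0]]
force: [0.0, 0.5, -3.2]
gripper_width: 0.134
grasp_force: 30.0
```

>>> step_arm([
  {"x":0,"y":0,"z":0.008,"rx":0,"ry":0,"rz":0},
  {"x":0,"y":0,"z":0.008,"rx":0,"ry":0,"rz":0},
  {"x":0,"y":0,"z":0.008,"rx":0,"ry":0,"rz":0},
  {"x":0,"y":0,"z":0,"rx":0,"ry":0,"rz":0},
  {"x":0,"y":0,"z":0,"rx":0,"ry":0,"rz":0},
])

```text
clock: 10.1
eef_pos: [0.5401, -0.1559, 0.1933]
orientation: [[-0.87, 0.494, -0.0], [0.494, 0.87, 0.0], [0.0, -0.0, -1.0]]
force: [0.1, 0.2, -3.7]
gripper_width: 0.135
grasp_force: 30.0
```

>>> step_arm([
  {"x":0,"y":0,"z":0.008,"rx":0,"ry":0,"rz":0},
  {"x":0,"y":0,"z":0.008,"rx":0,"ry":0,"rz":0},
  {"x":0,"y":0,"z":0.008,"rx":0,"ry":0,"rz":0},
  {"x":0,"y":0,"z":0,"rx":0,"ry":0,"rz":0},
  {"x":0,"y":0,"z":0,"rx":0,"ry":0,"rz":0},
])

```text
clock: 10.6
eef_pos: [0.5402, -0.1559, 0.1874]
orientation: [[-0.87, 0.494, 0.0], [0.494, 0.87, 0.0], [-0.0, 0.0, -1.0]]
force: [0.2, 0.7, -3.2]
gripper_width: 0.133
grasp_force: 30.0
```

>>> step_arm([
  {"x":0,"y":0,"z":0.006,"rx":0,"ry":0,"rz":0},
  {"x":0,"y":0,"z":0.006,"rx":0,"ry":0,"rz":0},
  {"x":0,"y":0,"z":0,"rx":0,"ry":0,"rz":0},
  {"x":0,"y":0,"z":0,"rx":0,"ry":0,"rz":0},
])

```text
clock: 11.0
eef_pos: [0.5409, -0.1563, 0.1865]
orientation: [[-0.87, 0.494, 0.002], [0.494, 0.87, -0.001], [-0.002, 0.0, -1.0]]
force: [-1.4, 0.8, 5.8]
gripper_width: 0.132
grasp_force: 30.0
```

```bash
python3 - <<'E'
from rim import *
for n in("wrist","top","scene"):
    im,d,P,c=cloud(n); s=robot.observe(); R=np.array(s["orientation"]); p=np.array(s["eef_pos"]); rim(dict(P=P,d=d),R,p,.103)
    m=(d>0)&(np.hypot(P[...,0]-.54,P[...,1]+.155)<.05)&(np.hypot(P[...,0]-.54,P[...,1]+.155)>.04)&(P[...,2]<.12)&(P[...,2]>.085); print(n,"rim z top pct",np.percentile(P[m][:,2],[50,90,98]).round(4) if m.sum()>10 else m.sum())
plan([.540,-.1545,.184],150.4)
E
```

```text
1443 rim centre tool [ 0.002  -0.0004  0.0428] plane [-0.0353 -0.0048  0.0824] sectors 15
wrist rim z top pct [0.1011 0.1038 0.1152]
74 rim centre tool [0.002  0.0012 0.0427] plane [-0.0318  0.0187  0.0808] sectors 7
top rim z top pct [0.1037 0.1081 0.1149]
230 rim centre tool [0.0018 0.0013 0.0434] plane [-0.0176  0.0361  0.0819] sectors 18
scene rim z top pct [0.0995 0.1047 0.1147]
t 11.15 tcp [ 0.5409 -0.1563  0.1865] xyaw 150.41 tilt [ 0.002 -0.001] F [-1.9  0.6  4.6] w 0.137 g 30.0 q [-0.33  0.09  1.91 -0.    1.14 -1.38]
shift units [0.0068 0.0045 0.0099] n 1 each [0.0068 0.0045 0.0099]
turn units [0.     0.0004 0.    ] n 1 each [0.     0.0004 0.    ]
```

Contact is about 9 N with the rim at z ≈ 0.104, so the basket looks seated at floor height, well below the 0.115 it would have on the pegs. I'll let go, then check before retreating.

>>> step_arm([
  {"x":0,"y":0,"z":0,"rx":0,"ry":0,"rz":0},
  {"x":0,"y":0,"z":0,"rx":0,"ry":0,"rz":0},
  {"x":0,"y":0,"z":0,"rx":0,"ry":0,"rz":0},
  {"x":0,"y":0,"z":0,"rx":0,"ry":0,"rz":0},
  {"x":0,"y":0,"z":0,"rx":0,"ry":0,"rz":0},
  {"x":0,"y":0,"z":0,"rx":0,"ry":0,"rz":0},
  {"x":0,"y":0,"z":0,"rx":0,"ry":0,"rz":0},
  {"x":0,"y":0,"z":0,"rx":0,"ry":0,"rz":0},
], claw=0.7)

```text
clock: 11.95
eef_pos: [0.5402, -0.1559, 0.1844]
orientation: [[-0.87, 0.494, -0.0], [0.494, 0.87, 0.0], [0.0, -0.0, -1.0]]
force: [-0.9, 0.7, -0.7]
gripper_width: 0.696
grasp_force: 0.0
```

```bash
python3 - <<'E'
from rim import *
for n in("wrist","scene"):
    im,d,P,c=cloud(n); s=robot.observe(); R=np.array(s["orientation"]); p=np.array(s["eef_pos"]); rim(dict(P=P,d=d),R,p,.103)
plan([.540,-.1545,.184],150.4)
E
```

```text
1450 rim centre tool [ 0.0011 -0.0006  0.0428] plane [-0.0333  0.0115  0.0805] sectors 15
234 rim centre tool [0.0012 0.001  0.0434] plane [-0.0177  0.0133  0.0797] sectors 17
t 12.05 tcp [ 0.5402 -0.1559  0.1844] xyaw 150.41 tilt [-0.0001  0.    ] F [-0.7  0.   0.2] w 0.7 g 0.0 q [-0.33  0.09  1.91  0.    1.14 -1.38]
shift units [0.0033 0.0045 0.0018] n 1 each [0.0033 0.0045 0.0018]
turn units [-0. -0.  0.] n 1 each [-0. -0.  0.]
```

>>> step_arm([
  {"x":0,"y":0,"z":-0.06,"rx":0,"ry":0,"rz":0},
  {"x":0,"y":0,"z":-0.1,"rx":0,"ry":0,"rz":0},
  {"x":0,"y":0,"z":-0.15,"rx":0,"ry":0,"rz":0},
  {"x":0,"y":0,"z":-0.15,"rx":0,"ry":0,"rz":0},
  {"x":0,"y":0,"z":-0.15,"rx":0,"ry":0,"rz":0},
  {"x":0,"y":0.18,"z":0,"rx":0,"ry":0,"rz":0},
  {"x":0,"y":0.18,"z":0,"rx":0,"ry":0,"rz":0},
  {"x":0,"y":0.18,"z":0,"rx":0,"ry":0,"rz":0},
  {"x":0,"y":0.18,"z":0,"rx":0,"ry":0,"rz":0},
  {"x":0,"y":0.18,"z":0,"rx":0,"ry":0,"rz":0},
  {"x":0,"y":0,"z":0,"rx":0,"ry":0,"rz":0},
])

```text
clock: 13.15
eef_pos: [0.653, 0.0446, 0.3375]
orientation: [[-0.872, 0.489, 0.001], [0.489, 0.872, 0.002], [0.0, 0.002, -1.0]]
force: [-1.1, 0.2, 0.2]
gripper_width: 0.702
grasp_force: 0.0
```

```bash
python3 - <<'E'
from h import *
from scipy.optimize import least_squares
ims=[]
for n in("top","scene","wrist"):
    im,d,P,c=cloud(n); r=np.hypot(P[...,0]-.54,P[...,1]+.155); H,S,V=cv2.split(cv2.cvtColor(im,cv2.COLOR_BGR2HSV))
    m=(d>0)&(abs(P[...,2]-.103)<.006)&(r<.052)&(r>.038); q=P[m]
    if len(q)<20: print(n,len(q)); continue
    g=least_squares(lambda t:np.hypot(q[:,0]-t[0],q[:,1]-t[1])-t[2],[.54,-.155,.045],loss="soft_l1",f_scale=.001).x
    a=np.degrees(np.arctan2(q[:,1]-g[1],q[:,0]-g[0]))//20
    tp=np.array([q[a==k][np.argmax(q[a==k,2])] for k in np.unique(a)])
    s=least_squares(lambda s:np.c_[tp[:,:2]-g[:2],np.ones(len(tp))]@s-tp[:,2],[0,0,.1],loss="soft_l1",f_scale=.001).x
    print(n,"rim",g.round(4),"plane",s.round(4),len(tp))
    t=(d>0)&(r<.05)&(P[...,2]>.18)&(S>130); print("tab",t.sum(),P[t].max(0).round(4),P[t].min(0).round(4),"top mean",P[t&(P[...,2]>P[t][:,2].max()-.005)].mean(0).round(4) if t.sum() else "")
    m=(d>0)&(abs(P[...,2]-.0705)<.003)&(r<.07)&(r>.03); h=P[m][:,:2].astype(np.float32); print("juicer ring",cv2.minEnclosingCircle(h))
    if n!="wrist": u,v=(c[3]@[.54,-.155,.1,1])[:2]/(c[3]@[.54,-.155,.1,1])[2]*c[0]+[c[1],c[2]]; u,v=int(u),int(v); ims.append(cv2.resize(im[v-55:v+55,u-55:u+55],(400,400),interpolation=cv2.INTER_CUBIC))
cv2.imwrite("pics/end.png",np.hstack(ims))
s=robot.observe(); print(s["clock"],s["force"])
E
```

```text
top rim [ 0.5406 -0.1554  0.0433] plane [ 0.0023 -0.0028  0.1068] 18
tab 101 [ 0.5507 -0.1463  0.2302] [ 0.5296 -0.1638  0.189 ] top mean [ 0.5404 -0.1557  0.2267]
juicer ring ((0.5413075685501099, -0.15503613650798798), 0.04952063411474228)
scene rim [ 0.5398 -0.1544  0.0434] plane [-0.011   0.003   0.1052] 16
tab 80 [ 0.5505 -0.1458  0.2234] [ 0.5291 -0.1553  0.1872] top mean [ 0.5358 -0.1503  0.2209]
juicer ring ((0.5404671430587769, -0.15403640270233154), 0.04958410561084747)
wrist rim [ 0.5405 -0.155   0.0435] plane [ 0.0014 -0.0117  0.1048] 18
tab 1217 [ 0.5513 -0.1459  0.2267] [ 0.529  -0.1647  0.1814] top mean [ 0.5405 -0.1548  0.2241]
juicer ring ((0.5410902500152588, -0.15560302138328552), 0.04979104548692703)
13.3 [-0.58116395 -0.17951272  0.90250809]
```

View pics/end.png

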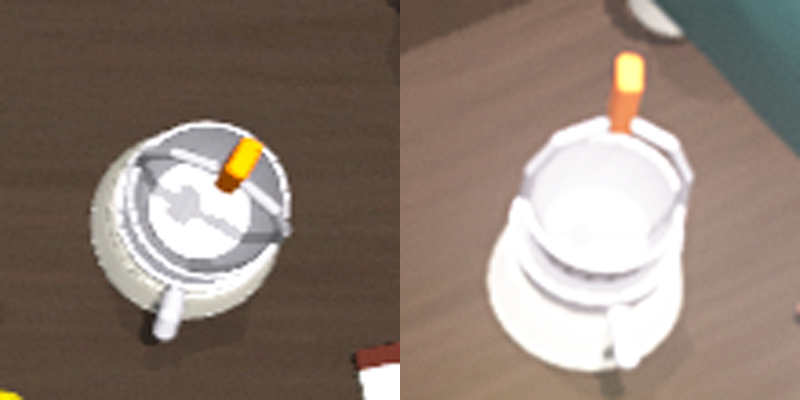

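The final view shows the basket upright in the well, with the tab top at z ≈ 0.225 as expected when seated. It is centred within about 1 mm and the arm is clear. Handing in.

```bash
python3 -c "
from bench import robot
print(robot.close_job())"
```

```text
the job is handed in; nothing more can be done
None
```

The basket is off the hook and seated upright in the juicer's well, its blades between the pegs; I let go and handed the job in at about 13 s (no verdict was returned), and the arm touched neither the fruit nor the glass, though I did not re-measure them.

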